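# Set the slicer's thickness slide

## Task

Set the vegetable slicer to its medium cut. Lift the black knob of its thickness slide out of the long parking slot it sits in, move it along the rail to the notch beside the middle one of the three marks, and let it drop fully home there.

Things in the scene. Friction and masses are not known exactly. Their poses are not given: they have to be found in the camera images.
- slicer: white and steel vegetable slicer, fixed, 300 mm long (y), 156 deep (x), 49 high; origin under its middle, z up. Toothed rail along y at x = -45 mm, robot's side: long unmarked parking slot from y = +87 to +33, notches at y = 0, -40, -80 mm; floors 26, tooth tips 48 mm above the worktop. Dark mark on the ledge before each notch, 3, 9, 17 mm wide along y: thin, medium, thick cut.
- knob_centre (a point): centre of the black slide knob: rounded upright block, 18 mm across the rail (slicer x), 30 along it (y), 38 high. Knob home: this point is 77 mm, the knob's underside 58 mm above the worktop. Axes as the slicer's. It cannot turn, only rise and run along the rail, and falls by itself (about 0.12 kg) when let go.
- slide (a joint): knob's place along the rail, m; grows toward the slicer's -y. Parking slot: 0 to 0.040 (starts anywhere in it). Notches: 0.080 thin, 0.120 medium (the goal), 0.160 thick. A notch leaves 3 mm play each way, and its upper flanks slope to guide the knob in.
- lift (a joint): height of the knob above home, m: 0 fully home in a slot or notch, upper end stop at 0.040. Above 0.024 its cross pin clears all teeth and it runs freely along the rail; lower down the teeth hold it.

How it is judged:
By the outcome, as a careful person would: the job done as asked, in the order asked, and still so for the second after the job is handed in, with the robot touching nothing.
It also fails if it takes over 38 s, if anything falls off the work surface, if the arm or the gripper's body presses on something with over 40 N, if the wrist force passes 120 N, or if a joint passes its speed limit or range.

## Robot

A 6-joint arm with a two-finger parallel gripper is mounted at the origin on a cart in front of the work surface, level with it; the furniture and walls round the work are solid. World frame = base frame: x ahead of the robot, y to its left, z up, the work surface at z = 0. Lengths are in m, angles in rad, forces in N, time in s.
With the tool pointing down it reaches from about 0.375 to 0.9 m from the base axis. Payload 3.1 kg.
Tool frame: the origin (TCP) lies between the finger pads; the fingertips stand 17 mm ahead of it and the grasp point (between the pads) lies 2 mm behind it (robot.nose_length is the distance from the TCP to the fingertips, in m); z points along the fingers, y is the line along which they close (so a half turn about z gives the same grasp; the last joint's range is limited). The gripper opens to 87 mm and grips with 3 to 60 N. Pads are 19 mm wide; open, the fingers measure 117 mm over their backs; the gripper's body (75 mm by 190 mm) begins 51 mm behind the grasp point.
Start: joints at [1.125, 0.527, 1.433, -0, 1.181, -0.178], TCP at [0.165, 0.603, 0.24] pointing down, gripper open.
Joint ranges: [-3.08, 3.08], [-0.75, 2.2], [0.22, 2.44], [-1.43, 4.57], [0, 2.65], [-2.85, 2.85]. Speed limits (rad/s): [2.79, 2.79, 3.14, 3.14, 3.14, 3.14].

## Interface

Orientations are given as a unit quaternion [x, y, z, w].
In Python, from rig import robot, cams gives the robot as it stands.
- The arm moves only by the shell command python3 -m pendant 'ROWS' [FORCE]. ROWS is JSON, a list of rows, each an object with "jaw": the opening, from 0 (shut) to 1 (fully open); "linear": the shift along the tool's x, y, z in cm, a list of three; "twist": the turn about the tool's z in degrees. A call has 1 to 12 rows; each row shifts and turns the commanded pose from where the row before left it, along the tool's axes as they then stand; what a row does not reach is not made up. A row lasts 1/12 s, in which the tool goes at most 41.7 mm and 7.16 degrees, less where a joint would pass 70% of its speed; a pose out of reach is approached as far as the arm can. A call is refused whole if a number of a shift passes 4.17 or a number of a turn 7.16, either way. A call with a gripper value outside its range is refused whole. The fingers move at their own pace and stop on an object; FORCE is the grip in N (left out, the last holds). Time passes only in rows, so rows that do not move let the fingers close. It gives the time, the measured TCP pose, the force, the opening and the grip force at its end, in the units of the state.
- robot.get_obs(): the state, without advancing time (a new reading comes with each control period).
- cams.camera(name): name is "scene" or "top" or "wrist"; returns a dict with "color" (400x640x3 uint8, blue, green, red), "depth" (400x640 float32, m along the optical axis (not along the pixel's ray), 0 where there is no reading), "fov_y" (degrees; the focal length in pixels is half the picture's height over the tangent of half this angle, whatever the lens; pixels are square), "cx", "cy" (the principal point, pixels), "view" (4x4, takes a point from world to camera coordinates). Camera axes: x right, y down, z forward; pixel columns grow to the right and rows downward; lengths in m; the calibration is good to about 2 mm. A picture is of the moment at which its call begins.
- robot.hand_in(): hands the job in; it is judged then, once.
The state is a dict: "time": time; "q": joint angles; "joint_velocities": joint speeds; "joint_torque": joint torques, N m; "position": TCP position; "tool_rot": TCP orientation; "ft_force": force on the tool from outside, world axes, zero at the start; "moment": the same for the moment, N m; "grip_width": finger opening in m; "grip_force": force on a finger pad.
Only numpy, scipy, OpenCV 4.12 (cv2) and the standard library are available. Lean on these libraries where they do the work, as an engineer would, in place of code of your own. Each camera call takes 0.05 s, during which the arm holds its last target. There are 200 camera calls.

## Working session

There is one attempt and no reset: what is moved stays moved. The work goes in short steps, Python scripts to look and compute and a shell command to move; the robot and the scene stay as the last step left them, time stands still between calls to the robot, and variables do not carry over. Pictures are saved under pics/ and viewed, at most 10 in all, crops included, and the job is handed in when it is done.

```bash
mkdir -p pics; ls; cat > h.py <<'E'
import numpy as np, cv2
from rig import robot, cams
def world(c):
    d=c["depth"]; h,w=d.shape; f=h/2/np.tan(np.radians(c["fov_y"])/2)
    v,u=np.mgrid[:h,:w]
    p=np.stack([(u-c["cx"])*d/f,(v-c["cy"])*d/f,d,np.ones_like(d)],-1)
    P=p@np.linalg.inv(c["view"]).T
    P=P[...,:3]; P[d==0]=np.nan
    return P
E
python3 - <<'E'
from h import *
o=robot.get_obs(); print(o["time"],o["position"],o["tool_rot"],o["grip_width"])
for n in ["top","scene"]:
    c=cams.camera(n); cv2.imwrite(f"pics/{n}0.png",c["color"]); np.savez(f"{n}0.npz",P=world(c),c=c["color"]); print(np.linalg.inv(c["view"]).round(3).tolist(),c["fov_y"])
E
```

```text
pics
0.0 [0.16503753 0.60209849 0.23855386] [ 1.33476104e-01  9.91051418e-01 -1.05528036e-03 -3.21164082e-04] 0.08723744200419586
[[-0.004, -0.989, 0.148, 0.411], [-1.0, 0.009, 0.029, 0.073], [-0.029, -0.148, -0.989, 0.933], [0.0, 0.0, 0.0, 1.0]] 47.4986269874137
[[0.854, -0.357, 0.379, 0.208], [-0.52, -0.612, 0.595, -0.425], [0.02, -0.706, -0.708, 0.683], [0.0, 0.0, 0.0, 1.0]] 52.87630199230975
```

View pics/top0.png

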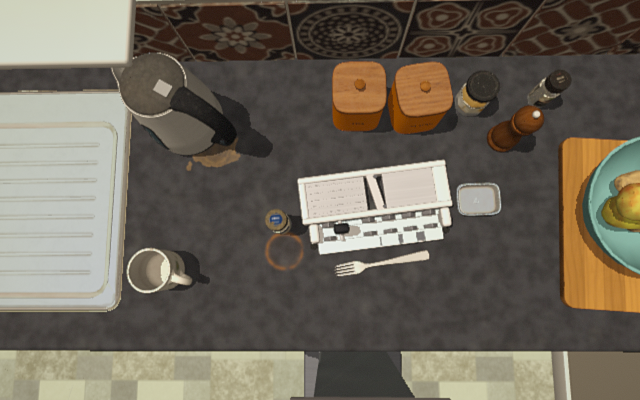

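View pics/scene0.png

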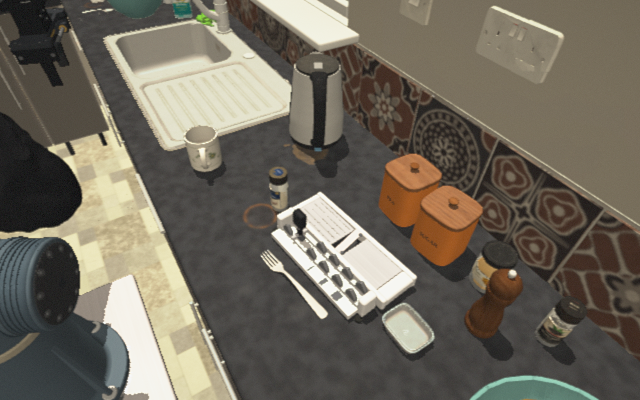

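Top view: slicer spans about px (300–450, 162–250), with the black knob at about (342,229) near its left (+y) end. A spice jar stands at (277,220) and a fork lies at (382,263). Next I'll measure the knob and the slicer's orientation.

```bash
python3 - <<'E'
from h import *
d=np.load("top0.npz"); P=d["P"]; c=d["c"].astype(int)
m=np.zeros(P.shape[:2],bool); m[155:258,290:462]=1
k=m&(P[...,2]>0.08)&(P[...,2]<0.13)&(c.max(-1)<70)
v,u=np.where(k); print("knob px",k.sum(),u.min(),u.max(),v.min(),v.max()); Q=P[k]; print(Q.min(0),Q.max(0),np.median(Q,0))
T=P[k&(P[...,2]>0.09)]; print("top",len(T),T.mean(0),T.min(0),T.max(0))
# slicer footprint: white/high
s=m&(P[...,2]>0.015)&(P[...,2]<0.07)&(c.min(-1)>0)
n,l,st,_=cv2.connectedComponentsWithStats(s.astype(np.uint8)); i=1+np.argmax(st[1:,4]); print(st[i])
XY=P[l==i][:,:2].astype(np.float32)
r=cv2.minAreaRect(XY*1000); print(r, P[l==i][:,2].max())
box=cv2.boxPoints(r); print(box)
im=cv2.resize(d["c"][155:260,265:465],None,fx=4,fy=4,interpolation=cv2.INTER_CUBIC); cv2.imwrite("pics/crop.png",im)
S=np.load("scene0.npz"); P=S["P"]; c=S["c"].astype(int)
k=np.zeros(P.shape[:2],bool); k[200:245,285:315]=1
k&=(c.max(-1)<70)&(P[...,2]>0.06); Q=P[k]; print("scene knob",k.sum(),Q.min(0),Q.max(0),np.median(Q,0))
E
```

```text
knob px 135 334 348 224 233
[0.46947308 0.04097588 0.08851258] [0.48634597 0.06687647 0.09977829] [0.47848538 0.05394986 0.09585275]
top 130 [0.47825971 0.05386382 0.09578936] [0.46947308 0.04097588 0.0908642 ] [0.48634597 0.06687647 0.09977829]
[  298   160   155    95 10448]
((525.21826171875, -17.978500366210938), (156.75634765625, 299.7420654296875), 6.811193943023682) 0.0691328908402995
[[ 429.61884  121.5393 ]
 [ 465.16766 -176.08728]
 [ 620.8177  -157.4963 ]
 [ 585.26886  140.13028]]
scene knob 188 [0.46640854 0.03904618 0.06221047] [0.48380343 0.06341833 0.0994797 ] [0.47255947 0.04491597 0.08965815]
```

View pics/crop.png

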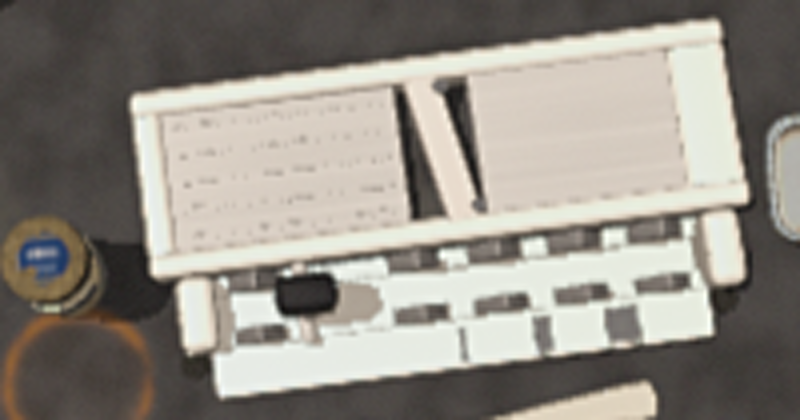

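Slicer rectangle fits 157 x 300 mm, centre (525,-18) mm, yaw +6.8°. The knob top is at z≈0.096 as expected, with its centre near (0.478,0.054). That puts it at slicer y≈+77, inside the parking slot. The marks widen to the right, and the middle one is at crop (543,333), so the goal is about 117 mm toward slicer −y. I'll grip along the rail (knob's 30 mm side), approaching at height first.

```bash
python3 -m pendant '[{"jaw":1,"linear":[-2.6,-2.6,0],"twist":0},{"jaw":1,"linear":[-2.6,-2.6,0],"twist":0},{"jaw":1,"linear":[-2.6,-2.6,0],"twist":0},{"jaw":1,"linear":[-2.6,-2.6,0],"twist":0},{"jaw":1,"linear":[-2.6,-2.6,0],"twist":0},{"jaw":1,"linear":[-2.6,-2.6,0],"twist":0},{"jaw":1,"linear":[-2.6,-2.6,0],"twist":0},{"jaw":1,"linear":[-2.6,-2.6,0],"twist":0},{"jaw":1,"linear":[-2.6,-2.6,0],"twist":0},{"jaw":1,"linear":[-2.6,-2.6,0],"twist":0},{"jaw":1,"linear":[-2.6,-2.6,0],"twist":0},{"jaw":1,"linear":[-2.6,-2.6,0],"twist":0}]'
cat >> h.py <<'E'
from scipy.spatial.transform import Rotation as Rn
def rel(target,yaw_y):
    "shift in tool axes (cm) to target, twist (deg) to bring tool y to world angle yaw_y"
    o=robot.get_obs(); R=Rn.from_quat(o["tool_rot"]).as_matrix()
    a=np.degrees(np.arctan2(R[1,1],R[0,1]))
    print("t",o["time"],"pos",o["position"].round(4),"yaw_y",a.round(2),"tilt",R[:,2].round(3),"q6",o["q"][5])
    print("shift cm",(R.T@(np.array(target)-o["position"])*100).round(2),"twist",-(yaw_y-a))
E
python3 - <<'E'
from h import *
rel([.478,.054,.2],96.8)
d=np.load("top0.npz")["P"]; j=d[205:240,260:292].reshape(-1,3); print("jar z",np.nanmax(j[:,2]),np.nanmean(j[j[:,2]>.05],0))
E
```

```text
time: 1.1
position: [0.3839, 0.2176, 0.2394]
tool_rot: [0.133, 0.991, -0.0, -0.0]
ft_force: [1.0, -0.4, -0.4]
grip_width: 0.0875
grip_force: 0.0
t 1.1 pos [0.3839 0.2176 0.2394] yaw_y 74.66 tilt [-0. -0. -1.] q6 -1.0418880268778619
shift cm [-13.4  -13.29   3.94] twist -22.136999529094922
jar z 0.11053706080671177 [0.49217221 0.17175708 0.10075684]
```

```bash
python3 -m pendant '[{"jaw":1,"linear":[-2.7,-2.7,0],"twist":0},{"jaw":1,"linear":[-2.7,-2.7,0],"twist":0},{"jaw":1,"linear":[-2.7,-2.7,0],"twist":0},{"jaw":1,"linear":[-2.7,-2.7,0],"twist":0},{"jaw":1,"linear":[-2.6,-2.5,0],"twist":0},{"jaw":1,"linear":[0,0,0.5],"twist":-5.5},{"jaw":1,"linear":[0,0,0.5],"twist":-5.5},{"jaw":1,"linear":[0,0,1.0],"twist":-5.5},{"jaw":1,"linear":[0,0,1.0],"twist":-5.6},{"jaw":1,"linear":[0,0,1],"twist":0},{"jaw":1,"linear":[0,0,0],"twist":0}]'
python3 - <<'E'
from h import *
rel([.478,.054,.2],96.8)
c=cams.camera("wrist"); np.savez("w0.npz",P=world(c),c=c["color"]); cv2.imwrite("pics/w0.png",c["color"])
E
```

```text
time: 2.02
position: [0.4761, 0.0556, 0.1977]
tool_rot: [-0.059, 0.998, 0.0, -0.002]
ft_force: [-0.1, 0.3, 0.3]
grip_width: 0.0871
grip_force: 0.0
t 2.0167 pos [0.4761 0.0556 0.1977] yaw_y 96.73 tilt [-0.005  0.001 -1.   ] q6 -1.8057196035177556
shift cm [-0.16 -0.18 -0.23] twist -0.06991138676396247
```

View pics/w0.png

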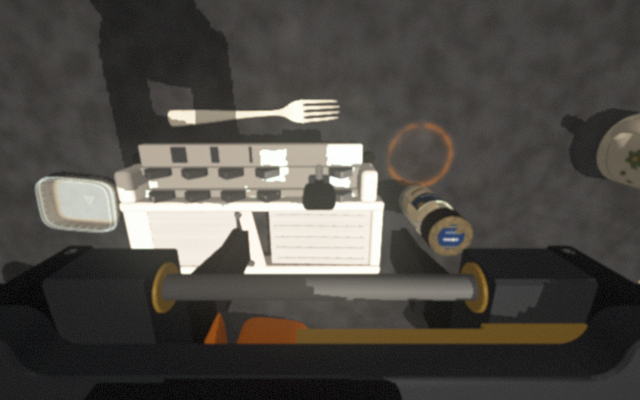

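The wrist view shows the knob at (319,192) and the marks at (179,154) thick, (214,154) medium and (250,154) thin. I'll convert these to positions.

```bash
python3 - <<'E'
from h import *
a=np.radians(6.8); ex=np.array([np.cos(a),np.sin(a)]); ey=np.array([-ex[1],ex[0]]); C=np.array([.5252,-.018])
s=lambda p:(np.array([(p[:2]-C)@ex,(p[:2]-C)@ey])*1000).round(1)
d=np.load("w0.npz"); P=d["P"]; c=d["c"].astype(int)
k=np.zeros(P.shape[:2],bool); k[165:215,298:342]=1; k&=(P[...,2]>.088)&(P[...,2]<.105)
Q=P[k]; print("knob top",k.sum(),Q.mean(0),"slicer",s(Q.mean(0)),np.ptp(np.array([s(q) for q in Q]),axis=0))
k[:]=0; k[160:215,295:345]=1; k&=(P[...,2]>.065)&(P[...,2]<.105)
Q=np.array([s(q) for q in P[k]]); print("knob all",Q.min(0),Q.max(0),"mid",(Q.min(0)+Q.max(0))/2)
for n,(u0,u1) in dict(thick=(165,193),med=(203,224),thin=(240,260)).items():
    m=np.zeros(P.shape[:2],bool); m[149:160,u0:u1]=1; m&=(c.max(-1)<100)
    p=np.nanmedian(P[m],0); print(n,m.sum(),p.round(4),s(p))
t=np.load("top0.npz"); P=t["P"]; c=t["c"].astype(int)
for n,(u,v) in dict(thick=(420.5,235.5),med=(400.7,238),thin=(381,240.5)).items():
    p=np.nanmedian(P[int(v)-1:int(v)+2,int(u)-1:int(u)+2].reshape(-1,3),0); print("top",n,p.round(4),s(p))
E
```

```text
knob top 628 [0.47659847 0.05520451 0.09515137] slicer [-39.6  78.4] [19.1 29.3]
knob all [-47.6  63.4] [-28.4  93.3] mid [-38.    78.35]
thick 149 [ 0.4669 -0.1028  0.0203] [-68.  -77.3]
med 68 [ 0.4622 -0.0634  0.0205] [-67.9 -37.6]
thin 4 [ 0.4574 -0.0238  0.0205] [-68.    2.2]
top thick [ 0.4696 -0.1049  0.02  ] [-65.5 -79.7]
top med [ 0.4639 -0.0651  0.0195] [-66.4 -39.5]
top thin [ 0.4603 -0.0274  0.0181] [-65.6  -1.6]
```

Both views agree on the travel: 116.0 mm (wrist) and 116.4 mm (top). The marks are 40 mm apart at z 20 mm and the knob measures 19x29 mm, all as they should be. Next: descend and grip.

```bash
python3 -m pendant '[{"jaw":1,"linear":[-0.1,-0.1,2.4],"twist":0},{"jaw":1,"linear":[0,0,2.4],"twist":0},{"jaw":1,"linear":[0,0,2.4],"twist":0},{"jaw":1,"linear":[0,0,2.2],"twist":0},{"jaw":1,"linear":[0,0,1.6],"twist":0},{"jaw":1,"linear":[0,0,1.0],"twist":0},{"jaw":1,"linear":[0,0,0],"twist":0},{"jaw":1,"linear":[0,0,0],"twist":0}]' 25
python3 -m pendant '[{"jaw":0,"linear":[0,0,0],"twist":0},{"jaw":0,"linear":[0,0,0],"twist":0},{"jaw":0,"linear":[0,0,0],"twist":0},{"jaw":0,"linear":[0,0,0],"twist":0},{"jaw":0,"linear":[0,0,0],"twist":0},{"jaw":0,"linear":[0,0,0],"twist":0},{"jaw":0,"linear":[0,0,0],"twist":0},{"jaw":0,"linear":[0,0,0],"twist":0}]' 25
```

```text
time: 2.73
position: [0.4791, 0.0547, 0.0797]
tool_rot: [-0.059, 0.998, 0.0, 0.0]
ft_force: [0.2, 0.3, 0.1]
grip_width: 0.0874
grip_force: 0.0
time: 3.4
position: [0.4788, 0.0547, 0.0796]
tool_rot: [-0.059, 0.998, -0.0, 0.0]
ft_force: [0.1, 1.2, 0.1]
grip_width: 0.0416
grip_force: 0.0
```

```bash
python3 -m pendant '[{"jaw":0,"linear":[0,0,0],"twist":0},{"jaw":0,"linear":[0,0,0],"twist":0},{"jaw":0,"linear":[0,0,0],"twist":0},{"jaw":0,"linear":[0,0,0],"twist":0},{"jaw":0,"linear":[0,0,0],"twist":0},{"jaw":0,"linear":[0,0,0],"twist":0}]' 25
```

```text
time: 3.9
position: [0.4788, 0.0547, 0.0795]
tool_rot: [-0.059, 0.998, -0.0, -0.0]
ft_force: [0.5, 0.9, -0.1]
grip_width: 0.0297
grip_force: 25.0
```

Gripped at 29.7 mm with 25 N. Lifting 32 mm.

```bash
python3 -m pendant '[{"jaw":0,"linear":[0,0,-0.8],"twist":0},{"jaw":0,"linear":[0,0,-0.8],"twist":0},{"jaw":0,"linear":[0,0,-0.8],"twist":0},{"jaw":0,"linear":[0,0,-0.8],"twist":0},{"jaw":0,"linear":[0,0,0],"twist":0},{"jaw":0,"linear":[0,0,0],"twist":0}]'
python3 - <<'E'
from h import *
a=np.radians(6.8); ex=np.array([np.cos(a),np.sin(a)]); ey=np.array([-ex[1],ex[0]]); C=np.array([.5252,-.018])
p=robot.get_obs()["position"]; y=(p[:2]-C)@ey; print("slicer y",y,(p[:2]-C)@ex)
t=p.copy(); t[:2]+=ey*(-.0385-y); rel(t,96.8)
c=cams.camera("wrist"); P=world(c); k=np.zeros(P.shape[:2],bool); k[150:260,290:350]=1
print(np.bincount(np.digitize(P[k][:,2],np.arange(0,.2,.005))))
E
```

```text
time: 4.4
position: [0.4787, 0.0547, 0.1123]
tool_rot: [-0.059, 0.998, -0.0, 0.0]
ft_force: [-0.3, 0.1, -1.8]
grip_width: 0.0295
grip_force: 25.0
slicer y 0.07767332388805928 -0.03752637640200493
t 4.4 pos [0.4787 0.0547 0.1123] yaw_y 96.76 tilt [ 0.001 -0.    -1.   ] q6 -1.8074072082524129
shift cm [-1.000e-02 -1.162e+01  0.000e+00] twist -0.03946215258486063
[  32  147   34   67 2220  341 1053  148  161  141   74    0    0   34
  254   41   44   67    0    0  134  248  258  235  237  373  224    0
    0    0    0    0    0    0    0    0    0    0    0    0   33]
```

The force changed by about −1.8 N, in line with the knob's weight, so it's up. Moving −11.6 cm along tool y.

```bash
python3 -m pendant '[{"jaw":0,"linear":[0,-1,0],"twist":0},{"jaw":0,"linear":[0,-1.5,0],"twist":0},{"jaw":0,"linear":[0,-1.5,0],"twist":0},{"jaw":0,"linear":[0,-1.5,0],"twist":0},{"jaw":0,"linear":[0,-1.5,0],"twist":0},{"jaw":0,"linear":[0,-1.5,0],"twist":0},{"jaw":0,"linear":[0,-1.5,0],"twist":0},{"jaw":0,"linear":[0,-1.0,0],"twist":0},{"jaw":0,"linear":[0,-0.6,0],"twist":0},{"jaw":0,"linear":[0,0,0],"twist":0},{"jaw":0,"linear":[0,0,0],"twist":0}]'
python3 - <<'E'
from h import *
a=np.radians(6.8); ex=np.array([np.cos(a),np.sin(a)]); ey=np.array([-ex[1],ex[0]]); C=np.array([.5252,-.018])
p=robot.get_obs()["position"]; print("slicer",(p[:2]-C)@ex,(p[:2]-C)@ey,p)
c=cams.camera("top"); cv2.imwrite("pics/t1.png",cv2.resize(c["color"][155:260,290:460],None,fx=4,fy=4))
c=cams.camera("scene"); cv2.imwrite("pics/s1.png",cv2.resize(c["color"][180:330,250:430],None,fx=4,fy=4))
E
```

```text
time: 5.37
position: [0.4926, -0.0607, 0.1114]
tool_rot: [-0.059, 0.998, 0.0, 0.0]
ft_force: [1.1, 1.1, -1.9]
grip_width: 0.03
grip_force: 25.0
slicer -0.03738864925636642 -0.03853538212341964 [ 0.4926371  -0.06069127  0.11141458]
```

View pics/s1.png

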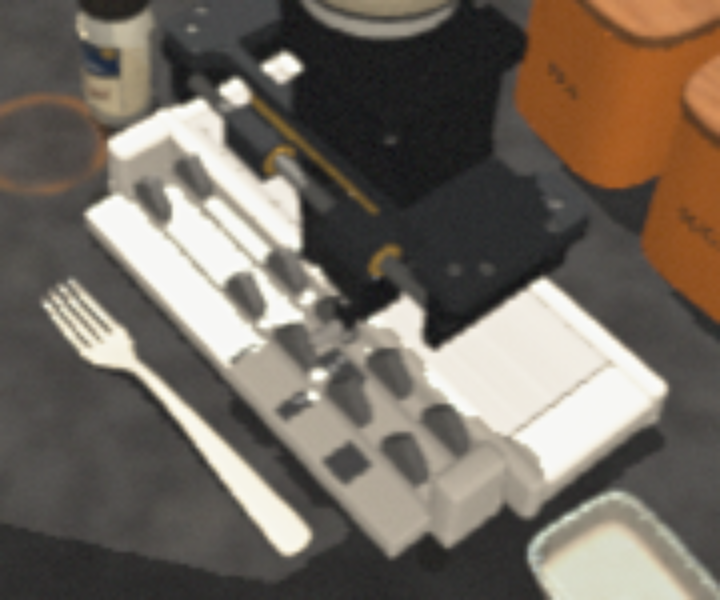

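The knob's pin is at about (325,370), in the gap beside the middle mark (295,405). Lowering 2.4 cm, then finer.

```bash
python3 -m pendant '[{"jaw":0,"linear":[0,0,0.4],"twist":0},{"jaw":0,"linear":[0,0,0.4],"twist":0},{"jaw":0,"linear":[0,0,0.4],"twist":0},{"jaw":0,"linear":[0,0,0.4],"twist":0},{"jaw":0,"linear":[0,0,0.4],"twist":0},{"jaw":0,"linear":[0,0,0.4],"twist":0},{"jaw":0,"linear":[0,0,0],"twist":0},{"jaw":0,"linear":[0,0,0],"twist":0}]'
```

```text
time: 6.13
position: [0.4927, -0.0606, 0.0873]
tool_rot: [-0.059, 0.998, 0.0, 0.0]
ft_force: [2.1, 1.0, -1.6]
grip_width: 0.0298
grip_force: 25.0
```

No contact force with the pin now well below the tooth tips, so it's in the notch. Lowering the rest of the way and releasing.

```bash
python3 -m pendant '[{"jaw":0,"linear":[0,0,0.3],"twist":0},{"jaw":0,"linear":[0,0,0.3],"twist":0},{"jaw":0,"linear":[0,0,0.1],"twist":0},{"jaw":0,"linear":[0,0,0],"twist":0},{"jaw":0,"linear":[0,0,0],"twist":0}]'
python3 -m pendant '[{"jaw":1,"linear":[0,0,0],"twist":0},{"jaw":1,"linear":[0,0,0],"twist":0},{"jaw":1,"linear":[0,0,0],"twist":0},{"jaw":1,"linear":[0,0,0],"twist":0},{"jaw":1,"linear":[0,0,0],"twist":0},{"jaw":1,"linear":[0,0,0],"twist":0},{"jaw":1,"linear":[0,0,0],"twist":0},{"jaw":1,"linear":[0,0,0],"twist":0},{"jaw":1,"linear":[0,0,0],"twist":0},{"jaw":1,"linear":[0,0,0],"twist":0},{"jaw":1,"linear":[0,0,0],"twist":0},{"jaw":1,"linear":[0,0,0],"twist":0}]'
python3 -m pendant '[{"jaw":1,"linear":[0,0,-0.8],"twist":0},{"jaw":1,"linear":[0,0,-1.6],"twist":0},{"jaw":1,"linear":[0,0,-2.4],"twist":0},{"jaw":1,"linear":[0,0,-2.4],"twist":0},{"jaw":1,"linear":[0,0,-2.4],"twist":0},{"jaw":1,"linear":[0,0,-2.4],"twist":0},{"jaw":1,"linear":[0,0,0],"twist":0},{"jaw":1,"linear":[0,0,0],"twist":0}]'
python3 - <<'E'
from h import *
a=np.radians(6.8); ex=np.array([np.cos(a),np.sin(a)]); ey=np.array([-ex[1],ex[0]]); C=np.array([.5252,-.018])
c=cams.camera("wrist"); P=world(c); k=np.zeros(P.shape[:2],bool); k[150:235,290:350]=1; k&=(P[...,2]>.085)&(P[...,2]<.14)
Q=P[k]; print(k.sum(),Q.mean(0),np.median(Q[:,2]),"slicer",(Q.mean(0)[:2]-C)@ex,(Q.mean(0)[:2]-C)@ey)
cv2.imwrite("pics/w2.png",c["color"])
E
```

```text
time: 6.55
position: [0.4927, -0.0606, 0.0805]
tool_rot: [-0.059, 0.998, -0.0, 0.0]
ft_force: [1.9, 0.8, -1.5]
grip_width: 0.0299
grip_force: 25.0
time: 7.55
position: [0.4925, -0.0605, 0.0805]
tool_rot: [-0.059, 0.998, -0.0, 0.0]
ft_force: [0.3, 0.5, 0.4]
grip_width: 0.0864
grip_force: 0.0
time: 8.22
position: [0.4932, -0.0608, 0.2023]
tool_rot: [-0.059, 0.998, -0.001, 0.002]
ft_force: [-0.5, -0.1, -0.0]
grip_width: 0.0867
grip_force: 0.0
626 [ 0.49042283 -0.06044388  0.09496896] 0.09582177425672739 slicer -0.03955805174173937 -0.03802755856818838
```

View pics/w2.png

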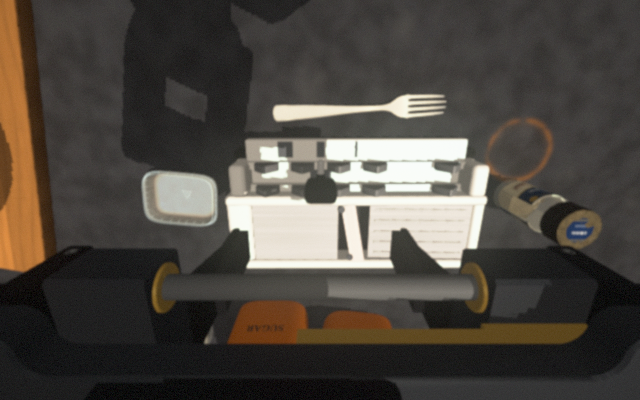

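The knob at (321,187) stands right beside the middle mark (321,149). Its top is at z 0.095–0.096, the same as when it was home at the start (0.0952). The gripper is clear of everything, so I'm handing in.

```bash
python3 -c "from rig import robot; print(robot.hand_in())"
```

```text
the job is handed in; nothing more can be done
None
```

The slicer is set to its medium cut: the knob is fully home in the notch beside the middle mark and the arm is clear; the job was handed in at about 8.3 s.

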